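# Unclamp the root slicer's plate (left-hand knob)

### The job

The slotted clamp plate has to come off the root slicer for drying. Its bar knob has a left-hand thread: loosen it by turning it clockwise (seen from above) until you feel it come up against its stop, without forcing it so that the cutter disc turns, then draw the plate out level by its upright tab without dragging it on the knob, and lay it gently down flat inside the empty drying tray. Leave the vial, stamp and brush where they are.

Things in the scene. Friction and masses are not known exactly. Their poses are not given: they have to be found in the camera images.
- slicer: fixed bench root slicer: grey casting 225 x 130 mm, 28 mm high; origin on the table under the spindle axis, z up. At +x a motor housing (72 mm dia, top 70 mm up, axis 103 mm from the spindle), at -x a rest post (36 mm wide, top 44 mm up, 63 to 75 mm from the spindle). The clamp plate's stem starts out along -x, over the rest.
- cutter_blade (a point): point on one of the two thin blades of the steel cutter disc (110 mm dia, top 34 mm up), 45 mm out from the spindle axis. Disc and spindle turn as one and are held only by a friction brake (0.5 N m): forcing the knob against either end of its thread turns them.
- knob: black bar knob on the spindle, left-hand thread: loosens clockwise seen from above. Round collar 38 mm dia, 12 mm high; on it an upright bar 60 long (along the knob's x) x 16 wide (y) x 34 mm high, from 62 to 96 mm above the table when tight. Origin on the spindle axis, level with the table when tight; z up. Stays where it is left.
- knob_grip (a point): where to grip the knob: on its axis, mid-bar, 84 mm above the table when tight, 91 mm at the stop; axes as the knob's. Turning takes a steady 0.1 to 0.15 N m; the stop comes after 3.2 to 4.4 rad (differs each time) and is felt as a clear rise of the moment that resists (0.2 N m or more). It does not rise over the first 0 to 1.2 rad (spring washer), then 2.2 mm per rad, 7 mm in all.
- plate_tab (a point): centre of the upright tab of the loose steel clamp plate, where to grip it. The tab is 24 long (along the plate's x) x 12 wide (y) x 34 mm high; this point is 22 mm above the plate's underside, 16 mm below the tab's top. Plate's z up; its -x is the way to draw it out. A stem 14 wide, 6 mm thick joins the tab to the eye.
- plate_eye (a point): centre of the plate's eye, 3 mm above its underside, 95 mm from plate_tab towards +x; starts on the spindle axis. The eye is a fork 58 x 52 mm, 6 mm thick, with a 13 mm slot (spindle 11 mm) open to +x, and a lip 4 mm high round the seat of the knob's collar: free only when the knob is at its stop (then 2.5 mm clear over the lip).
- tray: fixed empty drying tray, 426 (its x) x 307 mm, rim 36 mm high and about 10 mm thick; origin on the table at its centre, z up; the flat rod bed inside is 11 mm above the table.
- vial_mid (a point): centre of a small capped vial, 31 mm dia, 62 mm high, standing alone right of the slicer; leave alone
- stamp_mid (a point): centre of a wooden hand stamp, 37 x 48 x 74 mm, standing at the right, near the table's front edge; leave alone
- brush_dust_mid (a point): centre of a flat bristle brush, 119 x 157 x 17 mm, lying in front of the slicer; leave alone
- plate: the clamp plate as a whole (see plate_eye, plate_tab); about 0.14 kg; origin at the centre of the eye, on the underside, which rests level 44 mm above the table. Once free it must travel about 50 mm along its own -x, level, before it may be lifted past the knob.
There are look-alikes about, which are no part of the job. What is shaped like the plate but pink is not meant.

How it is judged:
By the outcome, as a careful person would: the job done as asked, in the order asked, and still so for the second after the job is handed in, with the robot touching nothing.
It also fails if it takes over 72 s, if anything falls off the work surface, if the arm or the gripper's body presses on something with over 40 N, if the wrist force passes 120 N, or if a joint passes its speed limit or range.

### The arm

A 6-joint arm with a two-finger parallel gripper is mounted at the origin on a cart in front of the work surface, level with it; the furniture and walls round the work are solid. World frame = base frame: x ahead of the robot, y to its left, z up, the work surface at z = 0. Lengths are in m, angles in rad, forces in N, time in s.
With the tool pointing down it reaches from about 0.325 to 0.775 m from the base axis. Payload 9.3 kg.
Tool frame: the origin (TCP) lies on the centre line of the jaws, within the pads' length; the fingertips stand 14 mm ahead of it and the grasp point (between the pads) lies 5 mm behind it; x points along the fingers, y is the direction in which the jaws open and shut, and the axes are right-handed (so a half turn about x gives the same grasp; the last joint's range is limited). The gripper opens to 85 mm and grips with 20 to 120 N. Pads are 22 mm wide; open, the fingers measure 114 mm over their backs; the gripper's body (76 mm by 85 mm) begins 54 mm behind the grasp point. The pads swing forward as they close: fully open they stand 13 mm farther back than shut.
Start: joints at [1.04, 0.259, 0.021, 1.334, 0, 1.418], TCP at [0.203, 0.511, 0.245] pointing down, gripper open.
Joint ranges: [-3.04, 3.04], [-0.91, 1.82], [-1.04, 1.36], [-1.92, 1.95], [-1.52, 1.45], [-3.14, 3.14]. Speed limits (rad/s): [2.22, 2.22, 2.79, 3.14, 3.14, 3.14].

### API

Orientations are given as [roll, pitch, yaw] about the fixed x, y, z axes, in that order (R = Rz(yaw) Ry(pitch) Rx(roll)).
In Python, from plant import bot gives the robot as it stands.
- The arm moves only by the tool drive_tool, never from a script. Its arguments are lists of equal length, an entry for each row: "dp": the shift along the world's x, y, z in units of 30 mm (1.0 is 30 mm), a list of three; "turn": the turn, a rotation vector about the world's x, y, z in units of 6 degrees (1.0 is 6 degrees), a list of three. A call has exactly 5 rows; each row shifts and turns the commanded pose from where the row before left it; what a row does not reach is not made up. A row lasts 1/12 s, in which the tool goes at most 41.7 mm and 7.16 degrees, less where a joint would pass 70% of its speed; a pose out of reach is approached as far as the arm can. A call is refused whole if a number of a shift passes 1 or a number of a turn 1, either way. A call with a gripper value outside its range is refused whole. "fingers" is the closure, from -1 (fully open) to 1 (shut), set as the call begins (left out, the last holds). The fingers move at their own pace and stop on an object; "newtons" is the grip in N (left out, the last holds). Time passes only in rows, so rows that do not move let the fingers close, or fill a call up. It gives the time, the measured TCP pose, the force and the opening at its end, in the units of the state.
- bot.sense(): the state, without advancing time (a new reading comes with each control period).
- bot.camera(name): name is "scene" or "top" or "wrist"; returns the picture (384x512x3 uint8, blue, green, red); there is no depth.
- bot.camera_params(name): a dict with "mtx" (3x3 intrinsics, pixels), "distortion" ([k1, k2, p1, p2, k3] as OpenCV has them; the pictures are not rectified), "T" (4x4, takes a point from camera to world coordinates). Camera axes: x right, y down, z forward; pixel columns grow to the right and rows downward; lengths in m; the calibration is good to about 2 mm. A picture is of the moment at which its call begins: read the wrist's pose just before it. camera_params takes no time and is no camera call; for the wrist camera it gives the pose at the moment of the call.
- bot.sign_off(): hands the job in, once; it reports no verdict.
Trained networks look in the newest picture that a camera, given by its name, has taken for a name from the list of things; names that differ only in an ending like _2 or _b are one class to them, and where a whole thing is asked for, a point or a joint stands for the part that bears it (a point fixed in the world has none). Each returns a list of dicts, best first, with "score" (0 to 1); they miss things now and then, are a little off and sometimes report something else, mostly with a low value. They report only what shows in the picture. A call takes as long as a camera call. They do not tell look-alikes from the thing itself.
- bot.spot_in(camera, label): "centre" ([column, row] in pixels, amid what is visible of it).
- bot.silhouettes(camera, label): "pixels" (384x512 bool, what is visible of it) and "centre" ([column, row] in pixels, amid what is visible of it).
The state is a dict: "clock": time; "qpos": joint angles; "qvel": joint speeds; "joint_torque": joint torques, N m; "eef_pos": TCP position; "orientation": TCP orientation; "force": force on the tool from outside, world axes, zero at the start; "moment": the same for the moment, N m; "gripper_width": finger opening in m.
Only numpy, scipy, OpenCV 4.12 (cv2) and the standard library are available. Lean on these libraries where they do the work, as an engineer would, in place of code of your own. Each camera call takes 0.05 s, during which the arm holds its last target. There are 200 camera calls.

## Working session

There is one attempt and no reset: what is moved stays moved. The work goes in short steps, Python scripts to look and compute and a tool call to move; the robot and the scene stay as the last step left them, time stands still between calls to the robot, and variables do not carry over. Pictures are saved under pics/ and viewed, about 8 in all and at most 12, crops included, and the job is handed in when it is done.

Besides the shell and the picture viewer there is one more tool, called after "Call:" by a JSON object that holds its "op" and its "data". drive_tool: Moves the arm, as the interface text tells. Its arguments: {"type":"object","properties":{"dp":{"type":"array","items":{"type":"array","items":{"type":"number"}}},"turn":{"type":"array","items":{"type":"array","items":{"type":"number"}}},"fingers":{"type":"number"},"newtons":{"type":"number"}},"required":["dp","turn"]}

```bash
ls; mkdir -p pics; cat > h.py <<'E'
import numpy as np, cv2
from plant import bot
def ray(cam,px,P=None):
    P=P or bot.camera_params(cam)
    u=cv2.undistortPoints(np.array([[px]],float),np.array(P["mtx"]),np.array(P["distortion"]))[0,0]
    T=np.array(P["T"]); return T[:3,3],T[:3,:3]@np.array([u[0],u[1],1])
def atz(cam,px,z,P=None):
    o,d=ray(cam,px,P); return o+d*(z-o[2])/d[2]
def proj(cam,pts,P=None):
    P=P or bot.camera_params(cam); T=np.linalg.inv(np.array(P["T"]))
    r,_=cv2.Rodrigues(T[:3,:3]); return cv2.projectPoints(np.array(pts,float).reshape(-1,3),r,T[:3,3],np.array(P["mtx"]),np.array(P["distortion"]))[0][:,0]
E
python3 - <<'E'
from h import *
s=bot.sense(); print({k:np.round(v,3).tolist() for k,v in s.items()})
ims=[]
for c in ["scene","top"]:
    im=bot.camera(c); cv2.imwrite(f"pics/{c}0.png",im); 
    for l,z in [("slicer",.03),("knob_grip",.084),("plate_tab",.066),("plate_eye",.047),("tray",.011),("cutter_blade",.034)]:
        for d in bot.spot_in(c,l)[:3]: print(c,l,np.round(d["score"],2),np.round(d["centre"],1),np.round(atz(c,d["centre"],z),3))
    print(c,np.round(bot.camera_params(c)["T"],3).tolist())
E
```

```text
pics
{'clock': 0.0, 'qpos': [1.04, 0.259, 0.021, 1.334, 0.0, 1.418], 'qvel': [0.001, 0.0, -0.001, 0.0, 0.0, 0.0], 'joint_torque': [-0.004, -55.565, 34.453, 0.014, -0.001, 0.0], 'eef_pos': [0.203, 0.511, 0.245], 'orientation': [-1.737, 1.569, -2.115], 'force': [-1.065, -0.638, -0.165], 'moment': [-0.017, -0.014, 0.031], 'gripper_width': 0.085}
scene slicer 0.64 [343.9 209. ] [ 0.677 -0.198  0.03 ]
scene knob_grip 0.82 [333.1 197.6] [ 0.631 -0.187  0.084]
scene knob_grip 0.59 [180.8 173.6] [0.449 0.191 0.084]
scene plate_tab 0.68 [294.8 280.4] [ 0.362 -0.276  0.066]
scene plate_tab 0.63 [319.1 211.9] [ 0.579 -0.182  0.066]
scene plate_eye 0.91 [293.2 284.6] [ 0.366 -0.27   0.047]
scene plate_eye 0.62 [317.5 211. ] [ 0.602 -0.163  0.047]
scene tray 0.78 [181.3 171.4] [0.53  0.308 0.011]
scene cutter_blade 0.78 [338.  203.9] [ 0.681 -0.176  0.034]
scene [[0.672, -0.404, 0.621, -0.052], [-0.741, -0.367, 0.563, -0.563], [0.0, -0.838, -0.546, 0.598], [0.0, 0.0, 0.0, 1.0]]
top slicer 0.73 [318.5 149.4] [ 0.688 -0.178  0.03 ]
top knob_grip 0.75 [319.6 155.5] [ 0.655 -0.177  0.084]
top plate_tab 0.97 [335.3 253.3] [ 0.408 -0.249  0.066]
top plate_tab 0.56 [311.3 167.5] [ 0.624 -0.161  0.066]
top plate_tab 0.17 [318.9 158.4] [ 0.652 -0.178  0.066]
top plate_eye 0.98 [333.6 252.9] [ 0.41  -0.248  0.047]
top plate_eye 0.79 [314.6 170.8] [ 0.621 -0.173  0.047]
top tray 0.65 [138.3 183.5] [0.524 0.303 0.011]
top tray 0.65 [317.8 150. ] [ 0.692 -0.178  0.011]
top cutter_blade 0.6 [319.4 158.5] [ 0.661 -0.183  0.034]
top [[0.145, -0.968, 0.206, 0.311], [-0.989, -0.143, 0.027, -0.06], [0.003, -0.208, -0.978, 1.217], [0.0, 0.0, 0.0, 1.0]]
```

```bash
python3 - <<'E'
import cv2
a=cv2.imread("pics/scene0.png");b=cv2.imread("pics/top0.png")
A=cv2.resize(a[130:330,230:430],(400,400),interpolation=cv2.INTER_CUBIC)
B=cv2.resize(b[100:300,240:440],(400,400),interpolation=cv2.INTER_CUBIC)
cv2.imwrite("pics/c1.png",cv2.hconcat([A,B])); cv2.imwrite("pics/full.png",b)
E
```

```text
(no output)
```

View pics/c1.png

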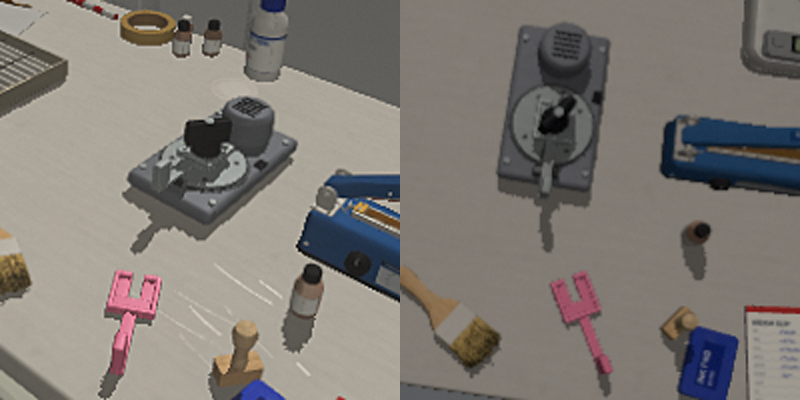

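View pics/full.png

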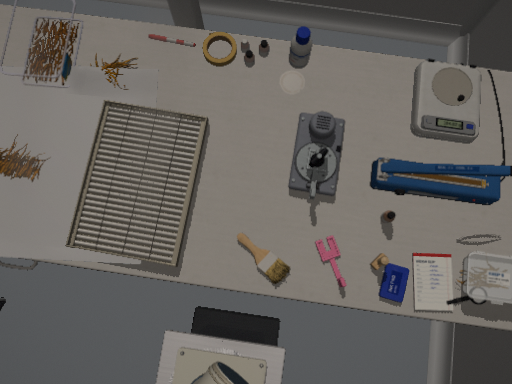

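The top view shows the slicer at about px (318,152), with the tab towards the robot at (312,187). The pink look-alike is at (332,260) and the empty tray at (138,183). Next I estimate the axes and plan the approach.

```bash
python3 - <<'E'
from h import *
from scipy.spatial.transform import Rotation as R
f=lambda x,y:(240+(x-400)/2,100+y/2)
for n,p,z in [("housing",(564,44),.07),("barA",(543,128),.09),("barB",(573,97),.09),("tab",(545,172),.08),("disc",(552,124),.034),("c1",(521,24),.028),("c2",(610,40),.028),("c3",(589,189),.028),("c4",(499,178),.028)]:
    print(n,np.round(atz("top",f(*p),z),3))
for n,p in [("t1",(105,104)),("t2",(206,118)),("t3",(180,262)),("t4",(70,246))]: print(n,np.round(atz("top",p,.036),3))
s=bot.sense(); M=R.from_euler("xyz",s["orientation"]).as_matrix(); print(np.round(M,3))
c=np.array(bot.camera_params("wrist")["T"]); print(np.round(c,3)); print("cam in tool",np.round(M.T@(c[:3,3]-s["eef_pos"]),3), np.round(M.T@c[:3,:3],2).tolist())
E
```

```text
housing [ 0.754 -0.174  0.07 ]
barA [ 0.627 -0.158  0.09 ]
barB [ 0.675 -0.192  0.09 ]
tab [ 0.571 -0.169  0.08 ]
disc [ 0.65  -0.175  0.034]
c1 [ 0.791 -0.115  0.028]
c2 [ 0.785 -0.242  0.028]
c3 [ 0.568 -0.236  0.028]
c4 [ 0.566 -0.113  0.028]
t1 [0.731 0.435 0.036]
t2 [0.731 0.145 0.036]
t3 [0.329 0.145 0.036]
t4 [0.327 0.441 0.036]
[[-0.     0.369  0.929]
 [-0.     0.929 -0.369]
 [-1.    -0.    -0.   ]]
[[ 0.37   0.885  0.281  0.132]
 [ 0.929 -0.353 -0.111  0.541]
 [ 0.001  0.303 -0.953  0.374]
 [ 0.     0.     0.     1.   ]]
cam in tool [-0.128  0.002 -0.077] [[-0.0, -0.3, 0.95], [1.0, -0.0, 0.0], [0.0, 0.95, 0.3]]
```

Call:
{"op": "drive_tool", "data": {"dp": [[0.6,-0.9,0],[0.6,-0.9,0],[0.6,-0.9,0],[0.6,-0.9,0],[0.6,-0.9,0]], "turn": [[0,0,1],[0,0,1],[0,0,1],[0,0,1],[0,0,1]]}}

```text
clock: 1.12
eef_pos: [0.2933, 0.375, 0.2454]
orientation: [0.517, 1.57, 0.669]
force: [0.4, -0.5, -0.1]
gripper_width: 0.0854
```

Call:
{"op": "drive_tool", "data": {"dp": [[0.6,-0.9,0],[0.6,-0.9,0],[0.6,-0.9,0],[0.6,-0.9,0],[0.6,-0.9,0]], "turn": [[0,0,1],[0,0,1],[0,0,1],[0,0,1],[0,0,1]]}}

```text
clock: 1.53
eef_pos: [0.3835, 0.2398, 0.2455]
orientation: [-0.276, 1.57, 0.399]
force: [1.7, 0.2, -0.4]
gripper_width: 0.0856
```

Call:
{"op": "drive_tool", "data": {"dp": [[0.6,-0.9,0],[0.6,-0.9,0],[0.6,-0.9,0],[0.6,-0.9,0],[0.6,-0.9,0]], "turn": [[0,0,1],[0,0,1],[0,0,1],[0,0,1],[0,0,1]]}}

```text
clock: 1.95
eef_pos: [0.4735, 0.1047, 0.2455]
orientation: [-1.047, 1.57, 0.151]
force: [1.5, 0.5, 0.6]
gripper_width: 0.0852
```

Call:
{"op": "drive_tool", "data": {"dp": [[0.6,-0.9,0],[0.6,-0.9,0],[0.6,-0.9,0],[0.6,-0.9,0],[0.6,-0.9,0]], "turn": [[0,0,1],[0,0,1],[0,0,1],[0,0,1],[0,0,1]]}}

```text
clock: 2.37
eef_pos: [0.5635, -0.0304, 0.2454]
orientation: [-1.77, 1.571, -0.049]
force: [1.1, 1.0, 0.4]
gripper_width: 0.0853
```

Call:
{"op": "drive_tool", "data": {"dp": [[0.6,-0.9,0],[0.6,-0.9,0],[0.6,-0.9,0],[0.6,-0.9,0],[0.6,-0.9,0]], "turn": [[0,0,1],[0,0,1],[0,0,1],[0,0,1],[0,0,1]]}}

```text
clock: 2.78
eef_pos: [0.6535, -0.1653, 0.2452]
orientation: [-1.585, 1.571, 0.66]
force: [0.6, 0.4, 0.1]
gripper_width: 0.0855
```

Call:
{"op": "drive_tool", "data": {"dp": [[0,0,0],[0,0,0],[0,0,0],[0,0,0],[0,0,0]], "turn": [[0,0,1],[0,0,1],[0,0,1],[0,0,0],[0,0,0]]}}

```text
clock: 3.2
eef_pos: [0.6529, -0.1638, 0.2452]
orientation: [0.382, 1.571, 2.933]
force: [1.1, -0.0, -0.3]
gripper_width: 0.0853
```

```bash
cat > w.py <<'E'
from h import *
from scipy.spatial.transform import Rotation as R
import sys
def look(n,labels):
    s=bot.sense(); M=R.from_euler("xyz",s["orientation"]).as_matrix(); P=bot.camera_params("wrist")
    print("t",round(s["clock"],2),"pos",np.round(s["eef_pos"],4),"yaw",round(float(np.arctan2(M[1,1],M[0,1])),4),"tilt",np.round(M[:,0],3),"q",np.round(s["qpos"],2),"w",s["gripper_width"],"F",np.round(s["force"],1),"M",np.round(s["moment"],2))
    im=bot.camera("wrist"); cv2.imwrite(f"pics/{n}.png",im)
    for l,z in labels:
        for d in bot.spot_in("wrist",l)[:2]: print(l,round(d["score"],2),np.round(d["centre"],1),np.round(atz("wrist",d["centre"],z,P),4))
    return im,P
E
python3 - <<'E'
from w import *
im,P=look("w1",[("knob_grip",.084),("plate_tab",.066),("plate_eye",.05),("cutter_blade",.034)])
np.save("w1.npy",P,allow_pickle=True)
for d in bot.silhouettes("wrist","knob")[:1]:
    cv2.imwrite("pics/m1.png",d["pixels"].astype(np.uint8)*255); print(d["score"],d["pixels"].sum())
E
```

```text
t 3.2 pos [ 0.6529 -0.1638  0.2452] yaw -2.1613 tilt [-0.  0. -1.] q [-0.37  0.48  0.36  1.45 -0.   -2.92] w 0.08531738425007715 F [ 1.1 -0.  -0.3] M [-0.02 -0.02 -0.02]
knob_grip 0.77 [259.1 167.7] [ 0.6549 -0.1745  0.084 ]
plate_tab 0.78 [400.  270.3] [ 0.4556 -0.2426  0.066 ]
plate_tab 0.63 [278.4 182.3] [ 0.6266 -0.1808  0.066 ]
plate_eye 0.96 [281.9 180. ] [ 0.622  -0.1841  0.05  ]
plate_eye 0.68 [401.7 268.8] [ 0.4427 -0.2473  0.05  ]
cutter_blade 0.57 [260.  154.6] [ 0.6561 -0.1784  0.034 ]
0.93 1506
```

View pics/w1.png

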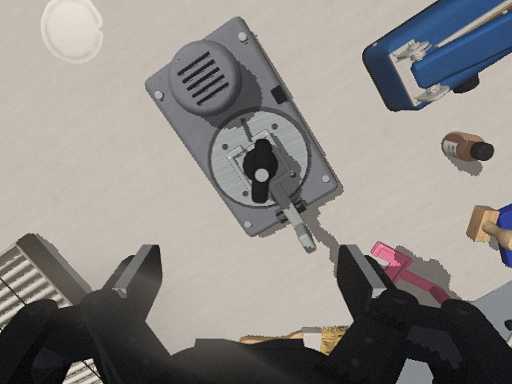

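Wrist view: bar knob at (262,172), its bar running from (263,141) to (260,202), and the tab top near (309,246). The stamp, vial and pink fork lie clear to the right. Next I turn these into poses.

```bash
python3 - <<'E'
from w import *
P=np.load("w1.npy",allow_pickle=True).item()
a=lambda p,z:atz("wrist",p,z,P)[:2]
for n,p,z in [("housing",(207,71),.07),("disc",(260,158),.034),("barA",(263,141),.096),("barB",(260,202),.096),("tabtop",(309,246),.08),("cap",(262,174),.096)]: print(n,np.round(a(p,z),4))
im=cv2.imread("pics/w1.png"); m=cv2.imread("pics/m1.png",0)
g=cv2.cvtColor(im,cv2.COLOR_BGR2GRAY)
A=cv2.resize(im[100:270,190:360],(680,680),interpolation=cv2.INTER_CUBIC)[:600]
c,_=cv2.findContours(cv2.resize(m[100:270,190:360],(680,680))[:600],0,2)[:2]
cv2.drawContours(A,c,-1,(0,255,0),1)
# predicted bar top rectangle
def bar(cx,cy,th,z): 
    u=np.array([np.cos(th),np.sin(th)]);v=np.array([-u[1],u[0]])
    return [[*(np.array([cx,cy])+i*u*.03+j*v*.008),z] for i,j in [(1,1),(1,-1),(-1,-1),(-1,1)]]
for z,col in [(.096,(0,0,255)),(.062,(255,0,255))]:
    q=proj("wrist",bar(.653,-.175,np.radians(-36),z),P); cv2.polylines(A,[np.int32((q-[190,100])*4)],True,col,1)
cv2.imwrite("pics/w1c.png",A)
E
```

```text
housing [ 0.7568 -0.1838]
disc [ 0.6529 -0.1762]
barA [ 0.6764 -0.1924]
barB [ 0.6287 -0.1579]
tabtop [ 0.5521 -0.1713]
cap [ 0.651  -0.1748]
```

View pics/w1c.png

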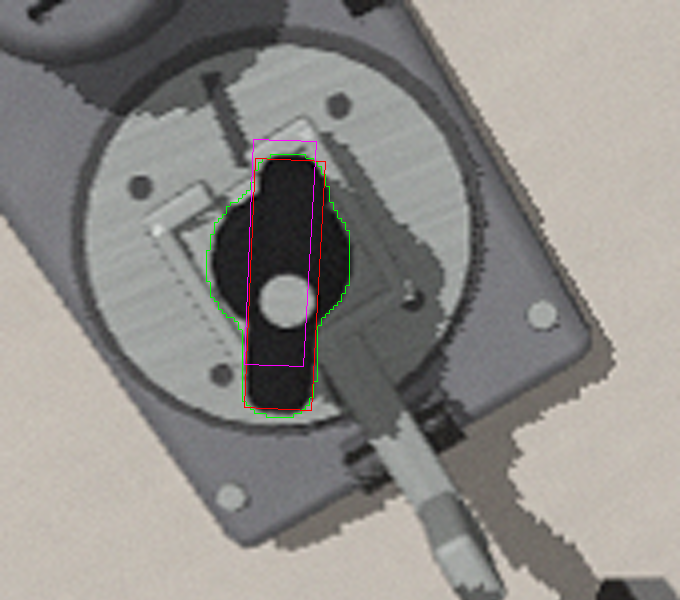

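Call:
{"op": "drive_tool", "data": {"dp": [[0,-0.37,-0.5],[0,0,-1],[0,0,-1],[0,0,-1],[0,0,-0.9]], "turn": [[0,0,-0.37],[0,0,0],[0,0,0],[0,0,0],[0,0,0]]}}

```text
clock: 3.92
eef_pos: [0.6525, -0.1747, 0.1117]
orientation: [0.368, 1.57, 2.882]
force: [0.7, -0.6, -0.8]
gripper_width: 0.0858
```

Call:
{"op": "drive_tool", "data": {"dp": [[0,0,-0.6],[0,0,-0.44],[0,0,0],[0,0,0],[0,0,0]], "turn": [[0,0,0],[0,0,0],[0,0,0],[0,0,0],[0,0,0]]}}

```text
clock: 4.33
eef_pos: [0.6534, -0.1751, 0.0833]
orientation: [-2.907, 1.569, -0.392]
force: [-0.1, 0.7, 0.6]
gripper_width: 0.0854
```

```bash
python3 - <<'E'
from w import *
im,P=look("w2",[("knob_grip",.084)])
cv2.imwrite("pics/w2.png",im)
E
```

```text
t 4.33 pos [ 0.6534 -0.1751  0.0833] yaw -2.197 tilt [ 0.001 -0.001 -1.   ] q [-0.39  0.55  0.06  1.08 -0.   -2.9 ] w 0.08537904304541136 F [-0.1  0.7  0.6] M [-0.06  0.02 -0.03]
knob_grip 0.63 [252.7 256.3] [ 0.6564 -0.1771  0.084 ]
```

View pics/w2.png

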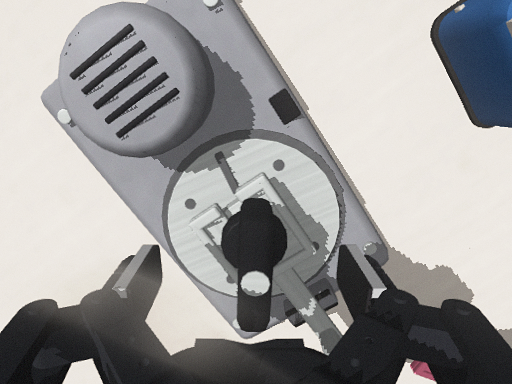

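Bar is upright in the picture at column 255, midway between the jaws, so it is aligned. Close on it.

Call:
{"op": "drive_tool", "data": {"dp": [[0,0,0],[0,0,0],[0,0,0],[0,0,0],[0,0,0]], "turn": [[0,0,0],[0,0,0],[0,0,0],[0,0,0],[0,0,0]], "fingers": 1, "newtons": 40}}

```text
clock: 4.85
eef_pos: [0.6529, -0.1749, 0.0822]
orientation: [-2.863, 1.571, -0.348]
force: [-0.5, -0.3, -0.9]
gripper_width: 0.0254
```

Call:
{"op": "drive_tool", "data": {"dp": [[0,0,0],[0,0,0],[0,0,0],[0,0,0],[0,0,0]], "turn": [[0,0,0],[0,0,0],[0,0,0],[0,0,0],[0,0,0]]}}

```text
clock: 5.27
eef_pos: [0.6521, -0.1764, 0.0825]
orientation: [1.771, 1.568, -1.998]
force: [-5.6, -7.2, 4.1]
gripper_width: 0.0155
```

```bash
cat > s.py <<'E'
from w import *
s=bot.sense(); M=R.from_euler("xyz",s["orientation"]).as_matrix()
print("t",round(s["clock"],2),"pos",np.round(s["eef_pos"],4),"yaw",round(float(np.degrees(np.arctan2(M[1,1],M[0,1]))),2),"q6",round(s["qpos"][5],3),"w",round(s["gripper_width"],4),"F",np.round(s["force"],1),"M",np.round(s["moment"],3))
E
python3 s.py
```

```text
t 5.27 pos [ 0.6521 -0.1764  0.0825] yaw -125.94 q6 -2.901 w 0.0155 F [-5.6 -7.2  4.1] M [-1.161  0.978  0.017]
```

Call:
{"op": "drive_tool", "data": {"dp": [[-0.03,-0.045,0.01],[0,0,0],[0,0,0],[0,0,0],[0,0,0]], "turn": [[0,0,0],[0,0,-0.25],[0,0,-0.25],[0,0,-0.25],[0,0,-0.25]]}}

```text
clock: 5.68
eef_pos: [0.6518, -0.1768, 0.0826]
orientation: [2.11, 1.57, -1.763]
force: [-2.6, -3.5, 0.7]
gripper_width: 0.0155
```

```bash
python3 s.py
```

```text
t 5.68 pos [ 0.6518 -0.1768  0.0826] yaw -131.96 q6 -2.798 w 0.0155 F [-2.6 -3.5  0.7] M [-0.566  0.37   0.07 ]
```

Call:
{"op": "drive_tool", "data": {"dp": [[0,0,0],[0,0,0],[0,0,0],[0,0,0],[0,0,0]], "turn": [[0,0,-0.8],[0,0,-0.8],[0,0,-0.8],[0,0,-0.8],[0,0,-0.8]]}}

```text
clock: 6.1
eef_pos: [0.6512, -0.1774, 0.0825]
orientation: [2.08, 1.568, -2.216]
force: [-5.7, -5.3, 2.6]
gripper_width: 0.0152
```

```bash
python3 s.py
```

```text
t 6.1 pos [ 0.6512 -0.1774  0.0825] yaw -156.15 q6 -2.376 w 0.0152 F [-5.7 -5.3  2.6] M [-1.197  1.056  0.161]
```

Call:
{"op": "drive_tool", "data": {"dp": [[-0.04,-0.03,0],[0,0,0],[0,0,0.01],[0,0,0.01],[0,0,0.01]], "turn": [[0,0,-0.9],[0,0,-0.9],[0,0,-0.9],[0,0,-0.9],[0,0,-0.9]]}}

```text
clock: 6.52
eef_pos: [0.65, -0.1778, 0.083]
orientation: [2.184, 1.569, -2.584]
force: [-5.0, -4.8, 0.3]
gripper_width: 0.0157
```

```bash
python3 s.py
```

```text
t 6.52 pos [ 0.65   -0.1778  0.083 ] yaw 176.84 q6 -1.906 w 0.0157 F [-5.  -4.8  0.3] M [-0.887  0.764  0.165]
```

Call:
{"op": "drive_tool", "data": {"dp": [[0,0,0.01],[0,0,0.01],[0,0,0.01],[0,0,0.01],[0,0,0.01]], "turn": [[0,0,-0.9],[0,0,-0.9],[0,0,-0.9],[0,0,-0.9],[0,0,-0.9]]}}

```text
clock: 6.93
eef_pos: [0.649, -0.1777, 0.0841]
orientation: [2.281, 1.567, -2.958]
force: [-9.8, -3.1, 0.0]
gripper_width: 0.0149
```

```bash
python3 s.py
```

```text
t 6.93 pos [ 0.649  -0.1777  0.0841] yaw 149.84 q6 -1.435 w 0.0149 F [-9.8 -3.1  0. ] M [-0.88   1.398  0.235]
```

Call:
{"op": "drive_tool", "data": {"dp": [[-0.06,-0.02,0],[0,0,0],[0,0,0.01],[0,0,0.01],[0,0,0.01]], "turn": [[0,0,0],[0,0,0],[0,0,-0.6],[0,0,-0.6],[0,0,-0.6]]}}

```text
clock: 7.35
eef_pos: [0.6482, -0.1776, 0.0846]
orientation: [2.083, 1.568, 2.943]
force: [-2.6, -1.2, -7.4]
gripper_width: 0.0155
```

```bash
python3 s.py
```

```text
t 7.35 pos [ 0.6482 -0.1776  0.0846] yaw 139.27 q6 -1.252 w 0.0155 F [-2.6 -1.2 -7.4] M [-0.475  0.262  0.118]
```

Call:
{"op": "drive_tool", "data": {"dp": [[-0.01,0,0],[0,0,0],[0,0,0],[0,0,0],[0,0,0]], "turn": [[0,0,-0.8],[0,0,-0.8],[0,0,-0.8],[0,0,-0.8],[0,0,-0.8]]}}

```text
clock: 7.77
eef_pos: [0.6477, -0.177, 0.0854]
orientation: [2.256, 1.568, 2.696]
force: [-6.2, 3.0, 2.7]
gripper_width: 0.0154
```

```bash
python3 s.py
```

```text
t 7.77 pos [ 0.6477 -0.177   0.0854] yaw 115.23 q6 -0.832 w 0.0154 F [-6.2  3.   2.7] M [0.355 1.141 0.139]
```

Call:
{"op": "drive_tool", "data": {"dp": [[-0.02,0,0.01],[0,0,0.01],[0,0,0.01],[0,0,0],[0,0,0]], "turn": [[0,0,-0.8],[0,0,-0.8],[0,0,-0.8],[0,0,-0.8],[0,0,-0.8]]}}

```text
clock: 8.18
eef_pos: [0.6472, -0.1762, 0.0863]
orientation: [2.229, 1.568, 2.251]
force: [-4.3, 6.2, 3.4]
gripper_width: 0.0149
```

```bash
python3 s.py
```

```text
t 8.18 pos [ 0.6472 -0.1762  0.0863] yaw 91.27 q6 -0.414 w 0.0149 F [-4.3  6.2  3.4] M [1.096 0.98  0.177]
```

Call:
{"op": "drive_tool", "data": {"dp": [[-0.02,0.04,0.01],[0,0,0.01],[0,0,0.01],[0,0,0.01],[0,0,0]], "turn": [[0,0,-0.8],[0,0,-0.8],[0,0,-0.8],[0,0,-0.8],[0,0,-0.8]]}}

```text
clock: 8.6
eef_pos: [0.6471, -0.1751, 0.0873]
orientation: [2.439, 1.568, 2.042]
force: [-2.0, 6.7, -0.2]
gripper_width: 0.0153
```

```bash
python3 s.py
```

```text
t 8.6 pos [ 0.6471 -0.1751  0.0873] yaw 67.28 q6 0.007 w 0.0153 F [-2.   6.7 -0.2] M [0.948 0.431 0.097]
```

Call:
{"op": "drive_tool", "data": {"dp": [[-0.01,0.04,0.01],[0,0,0],[0,0,0.01],[0,0,0],[0,0,0]], "turn": [[0,0,-0.6],[0,0,-0.6],[0,0,-0.6],[0,0,-0.5],[0,0,0]]}}

```text
clock: 9.02
eef_pos: [0.6472, -0.1744, 0.0878]
orientation: [2.528, 1.569, 1.892]
force: [1.3, 3.7, -3.1]
gripper_width: 0.0154
```

```bash
python3 s.py
```

```text
t 9.02 pos [ 0.6472 -0.1744  0.0878] yaw 53.54 q6 0.248 w 0.0154 F [ 1.3  3.7 -3.1] M [ 0.558 -0.163 -0.084]
```

Call:
{"op": "drive_tool", "data": {"dp": [[0,0.02,0.01],[0,0,0],[0,0,0],[0,0,0],[0,0,0]], "turn": [[0,0,-0.15],[0,0,-0.15],[0,0,-0.15],[0,0,-0.15],[0,0,0]]}}

```text
clock: 9.43
eef_pos: [0.6472, -0.1743, 0.0881]
orientation: [2.637, 1.57, 1.937]
force: [3.6, 4.5, -10.0]
gripper_width: 0.0149
```

```bash
python3 s.py
```

```text
t 9.43 pos [ 0.6472 -0.1743  0.0881] yaw 49.89 q6 0.312 w 0.0149 F [  3.6   4.5 -10. ] M [ 0.706 -0.619  0.02 ]
```

Call:
{"op": "drive_tool", "data": {"dp": [[0.02,0.02,0],[0,0,0],[0,0,0],[0,0,0],[0,0,0]], "turn": [[0,0,-0.16],[0,0,-0.16],[0,0,-0.16],[0,0,-0.16],[0,0,-0.16]]}}

```text
clock: 9.85
eef_pos: [0.6475, -0.1741, 0.0883]
orientation: [-2.824, 1.57, 2.674]
force: [1.6, 3.9, -12.1]
gripper_width: 0.0151
```

```bash
python3 s.py
```

```text
t 9.85 pos [ 0.6475 -0.1741  0.0883] yaw 45.03 q6 0.397 w 0.0151 F [  1.6   3.9 -12.1] M [ 0.428 -0.025  0.095]
```

Call:
{"op": "drive_tool", "data": {"dp": [[0.0,0.01,-0.02],[0,0,0],[0,0,0],[0,0,0],[0,0,0]], "turn": [[0,0,-0.16],[0,0,-0.16],[0,0,-0.16],[0,0,-0.16],[0,0,-0.16]]}}

```text
clock: 10.27
eef_pos: [0.6477, -0.1738, 0.0884]
orientation: [0.145, 1.571, -0.724]
force: [-2.1, 2.9, -5.0]
gripper_width: 0.0156
```

```bash
python3 s.py
```

```text
t 10.27 pos [ 0.6477 -0.1738  0.0884] yaw 40.24 q6 0.481 w 0.0156 F [-2.1  2.9 -5. ] M [0.492 0.539 0.099]
```

Call:
{"op": "drive_tool", "data": {"dp": [[0,0.01,0],[0,0,0],[0,0,0],[0,0,0],[0,0,0]], "turn": [[0,0,-0.18],[0,0,-0.18],[0,0,-0.18],[0,0,-0.18],[0,0,-0.18]]}}

```text
clock: 10.68
eef_pos: [0.6479, -0.1736, 0.0885]
orientation: [0.527, 1.57, -0.436]
force: [-1.4, 2.9, -0.9]
gripper_width: 0.015
```

```bash
python3 s.py
```

```text
t 10.68 pos [ 0.6479 -0.1736  0.0885] yaw 34.83 q6 0.576 w 0.015 F [-1.4  2.9 -0.9] M [0.442 0.776 0.137]
```

Call:
{"op": "drive_tool", "data": {"dp": [[0,0.01,0.01],[0,0,0],[0,0,0],[0,0,0],[0,0,0]], "turn": [[0,0,-0.18],[0,0,-0.18],[0,0,-0.18],[0,0,-0.18],[0,0,-0.18]]}}

```text
clock: 11.1
eef_pos: [0.648, -0.1734, 0.0887]
orientation: [0.652, 1.57, -0.405]
force: [-1.8, 0.4, 0.5]
gripper_width: 0.0155
```

```bash
python3 s.py
```

```text
t 11.1 pos [ 0.648  -0.1734  0.0887] yaw 29.42 q6 0.671 w 0.0155 F [-1.8  0.4  0.5] M [0.167 0.591 0.124]
```

Call:
{"op": "drive_tool", "data": {"dp": [[0,0.01,0.01],[0,0,0],[0,0,0],[0,0,0],[0,0,0]], "turn": [[0,0,-0.18],[0,0,-0.18],[0,0,-0.18],[0,0,-0.18],[0,0,-0.18]]}}

```text
clock: 11.52
eef_pos: [0.6481, -0.1732, 0.0889]
orientation: [0.706, 1.57, -0.446]
force: [0.5, 0.3, -0.9]
gripper_width: 0.0151
```

```bash
python3 s.py
```

```text
t 11.52 pos [ 0.6481 -0.1732  0.0889] yaw 24.02 q6 0.766 w 0.0151 F [ 0.5  0.3 -0.9] M [-0.21  0.06  0.14]
```

Call:
{"op": "drive_tool", "data": {"dp": [[0,0.01,0.01],[0,0,0],[0,0,0],[0,0,0],[0,0,0]], "turn": [[0,0,-0.18],[0,0,-0.18],[0,0,-0.18],[0,0,-0.18],[0,0,-0.18]]}}

```text
clock: 11.93
eef_pos: [0.6482, -0.1729, 0.0891]
orientation: [0.836, 1.57, -0.41]
force: [3.4, -2.8, -2.1]
gripper_width: 0.0152
```

```bash
python3 s.py
```

```text
t 11.93 pos [ 0.6482 -0.1729  0.0891] yaw 18.62 q6 0.86 w 0.0152 F [ 3.4 -2.8 -2.1] M [-0.673 -0.601  0.162]
```

Call:
{"op": "drive_tool", "data": {"dp": [[0.02,-0.01,0.01],[0,0,0],[0,0,0],[0,0,0],[0,0,0]], "turn": [[0,0,-0.14],[0,0,-0.14],[0,0,-0.14],[0,0,-0.14],[0,0,-0.14]]}}

```text
clock: 12.35
eef_pos: [0.6484, -0.1729, 0.0893]
orientation: [1.922, 1.571, 0.604]
force: [3.2, -1.7, -2.6]
gripper_width: 0.0153
```

```bash
python3 s.py
```

```text
t 12.35 pos [ 0.6484 -0.1729  0.0893] yaw 14.45 q6 0.933 w 0.0153 F [ 3.2 -1.7 -2.6] M [-0.485 -0.419  0.133]
```

Call:
{"op": "drive_tool", "data": {"dp": [[0.02,-0.01,0.005],[0,0,0],[0,0,0],[0,0,0],[0,0,0]], "turn": [[0,0,-0.14],[0,0,-0.14],[0,0,-0.14],[0,0,-0.14],[0,0,-0.14]]}}

```text
clock: 12.77
eef_pos: [0.6488, -0.173, 0.0895]
orientation: [-2.55, 1.57, 2.341]
force: [0.2, 1.3, -0.7]
gripper_width: 0.0156
```

```bash
python3 s.py
```

```text
t 12.77 pos [ 0.6488 -0.173   0.0895] yaw 10.26 q6 1.006 w 0.0156 F [ 0.2  1.3 -0.7] M [0.069 0.134 0.166]
```

Call:
{"op": "drive_tool", "data": {"dp": [[0,0,0.005],[0,0,0],[0,0,0],[0,0,0],[0,0,0]], "turn": [[0,0,-0.12],[0,0,-0.12],[0,0,-0.12],[0,0,-0.12],[0,0,-0.12]]}}

```text
clock: 13.18
eef_pos: [0.6489, -0.173, 0.0896]
orientation: [-3.064, 1.57, 1.765]
force: [0.0, 1.7, -0.7]
gripper_width: 0.016
```

```bash
python3 s.py
```

```text
t 13.18 pos [ 0.6489 -0.173   0.0896] yaw 6.67 q6 1.069 w 0.016 F [ 0.   1.7 -0.7] M [0.421 0.176 0.179]
```

Call:
{"op": "drive_tool", "data": {"dp": [[0,0,0],[0,0,0],[0,0,0],[0,0,0],[0,0,0]], "turn": [[0,0,-0.12],[0,0,-0.12],[0,0,-0.12],[0,0,-0.12],[0,0,-0.12]]}}

```text
clock: 13.6
eef_pos: [0.6491, -0.173, 0.0896]
orientation: [2.535, 1.57, 1.018]
force: [0.1, 2.0, -0.5]
gripper_width: 0.0154
```

```bash
python3 s.py
```

```text
t 13.6 pos [ 0.6491 -0.173   0.0896] yaw 3.08 q6 1.132 w 0.0154 F [ 0.1  2.  -0.5] M [0.719 0.128 0.511]
```

The moment jumped from 0.18 to 0.51 N m, which is the stop. I ease off, then open.

Call:
{"op": "drive_tool", "data": {"dp": [[0,0,0],[0,0,0],[0,0,0],[0,0,0],[0,0,0]], "turn": [[0,0,0.25],[0,0,0],[0,0,0],[0,0,0],[0,0,0]]}}

```text
clock: 14.02
eef_pos: [0.649, -0.1731, 0.0896]
orientation: [2.715, 1.571, 1.225]
force: [1.1, 3.6, -1.6]
gripper_width: 0.015
```

```bash
python3 s.py
```

```text
t 14.02 pos [ 0.649  -0.1731  0.0896] yaw 4.6 q6 1.105 w 0.015 F [ 1.1  3.6 -1.6] M [0.814 0.044 0.045]
```

Call:
{"op": "drive_tool", "data": {"dp": [[0,0,0],[0,0,0],[0,0,0],[0,0,0],[0,0,0]], "turn": [[0,0,0],[0,0,0],[0,0,0],[0,0,0],[0,0,0]], "fingers": -1}}

```text
clock: 14.43
eef_pos: [0.649, -0.1735, 0.0897]
orientation: [0.395, 1.57, -1.095]
force: [0.3, 1.4, -0.9]
gripper_width: 0.0749
```

Call:
{"op": "drive_tool", "data": {"dp": [[0,0,0],[0,0,0],[0,0,1],[0,0,1],[0,0,1]], "turn": [[0,0,0],[0,0,0],[0,0,0],[0,0,0],[0,0,0]]}}

```text
clock: 14.85
eef_pos: [0.6486, -0.1731, 0.1803]
orientation: [-1.996, 1.57, 2.798]
force: [0.5, -0.2, -0.8]
gripper_width: 0.0853
```

Call:
{"op": "drive_tool", "data": {"dp": [[0,0,1],[0,0,1],[-0.5,0,0],[-0.5,0,0],[-0.5,0,0]], "turn": [[0,0,1],[0,0,1],[0,0,1],[0,0,1],[0,0,1]]}}

```text
clock: 15.27
eef_pos: [0.6037, -0.1733, 0.24]
orientation: [0.453, 1.57, -0.508]
force: [-0.4, 0.3, -0.2]
gripper_width: 0.0854
```

Call:
{"op": "drive_tool", "data": {"dp": [[-0.5,0,0],[-0.5,0,0],[-0.5,0,0],[0,0,0],[0,0,0]], "turn": [[0,0,1],[0,0,1],[0,0,1],[0,0,1],[0,0,1]]}}

```text
clock: 15.68
eef_pos: [0.5582, -0.1732, 0.2402]
orientation: [-0.108, 1.57, -0.546]
force: [0.4, 0.4, -0.4]
gripper_width: 0.0855
```

Call:
{"op": "drive_tool", "data": {"dp": [[0,0,0],[0,0,0],[0,0,0],[0,0,0],[0,0,0]], "turn": [[0,0,1],[0,0,1],[0,0,1],[0,0,1],[0,0,0]]}}

```text
clock: 16.1
eef_pos: [0.559, -0.1733, 0.2397]
orientation: [-0.641, 1.571, -0.66]
force: [0.9, -0.4, -0.6]
gripper_width: 0.0856
```

```bash
python3 - <<'E'
from w import *
im,P=look("w3",[("knob_grip",.091),("plate_tab",.066),("plate_eye",.05),("cutter_blade",.034)])
np.save("w3.npy",P,allow_pickle=True)
E
```

```text
t 16.1 pos [ 0.559  -0.1733  0.2397] yaw 1.5516 tilt [ 0. -0. -1.] q [-0.44  0.32  0.1   1.35 -0.   -0.42] w 0.08559338272636592 F [ 0.9 -0.4 -0.6] M [-0.04 -0.03  0.02]
knob_grip 0.73 [248.6 260. ] [ 0.6469 -0.1739  0.091 ]
plate_tab 0.79 [184.4  28.9] [ 0.4253 -0.2274  0.066 ]
plate_tab 0.55 [247.6 219. ] [ 0.6118 -0.1743  0.066 ]
plate_eye 0.93 [251.5 218.6] [ 0.6183 -0.1701  0.05  ]
plate_eye 0.76 [183.7  35.1] [ 0.4277 -0.2314  0.05  ]
cutter_blade 0.62 [248.8 242.8] [ 0.6569 -0.1739  0.034 ]
```

View pics/w3.png

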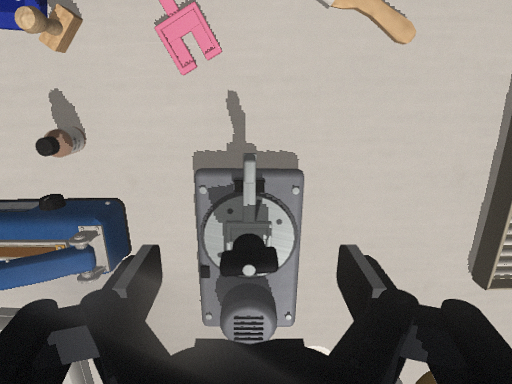

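```bash
python3 - <<'E'
from w import *
P=np.load("w3.npy",allow_pickle=True).item();P1=np.load("w1.npy",allow_pickle=True).item()
# rectified top-down patches at z=.034 of both pictures, 2.5 px/mm; up = +x world, left=+y
def rect(im,P,z,cx=.600,cy=-.1745,W=240,H=130,s=2.5):
    v,u=np.mgrid[0:int(W*s),0:int(H*s)]
    X=cx+.12-v/s/1000; Y=cy+.065-u/s/1000
    q=proj("wrist",np.stack([X,Y,np.full_like(X,z)],-1),P).reshape(*X.shape,2).astype(np.float32)
    return cv2.remap(im,q[...,0],q[...,1],cv2.INTER_CUBIC)
a=rect(cv2.imread("pics/w1.png"),P1,.034);b=rect(cv2.imread("pics/w3.png"),P,.034)
cv2.imwrite("pics/cmp.png",cv2.hconcat([a,b]))
E
```

```text
(no output)
```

View pics/cmp.png

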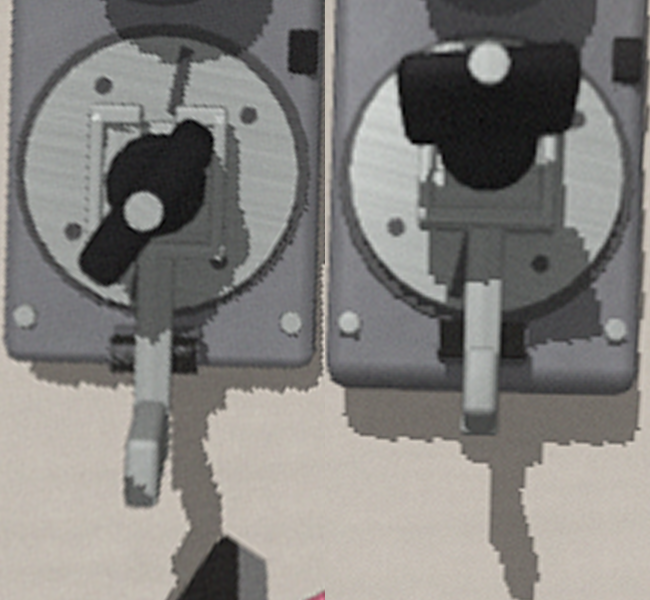

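Comparing the two rectified views, the disc holes moved about 2° at most, so the brake held or barely crept. The tab top in the second view spans rows 280–347 at columns 464–500.

```bash
python3 - <<'E'
from w import *
P=np.load("w3.npy",allow_pickle=True).item()
def r2z(u,v,z):
    X=[.600+.12-v/2500,-.1745+.065-u/2500,.034]; return atz("wrist",proj("wrist",[X],P)[0].tolist(),z,P)
for n,u,v,z in [("tabtop far",161,280,.082),("tabtop near",157,347,.082),("tab bottom near",155,430,.044),("stem at eye",160,235,.05),("knobcap",163,62,.103),("collar",165,145,.075)]: print(n,np.round(r2z(u,v,z),4))
b=cv2.imread("pics/w3.png")[140:215,210:290]
cv2.imwrite("pics/tab.png",cv2.resize(b,None,fx=7,fy=7,interpolation=cv2.INTER_CUBIC))
E
```

```text
tabtop far [ 0.59   -0.1734  0.082 ]
tabtop near [ 0.567 -0.172  0.082]
tab bottom near [ 0.546  -0.1715  0.044 ]
stem at eye [ 0.6191 -0.1733  0.05  ]
knobcap [ 0.6513 -0.1738  0.103 ]
collar [ 0.64   -0.1749  0.075 ]
```

View pics/tab.png

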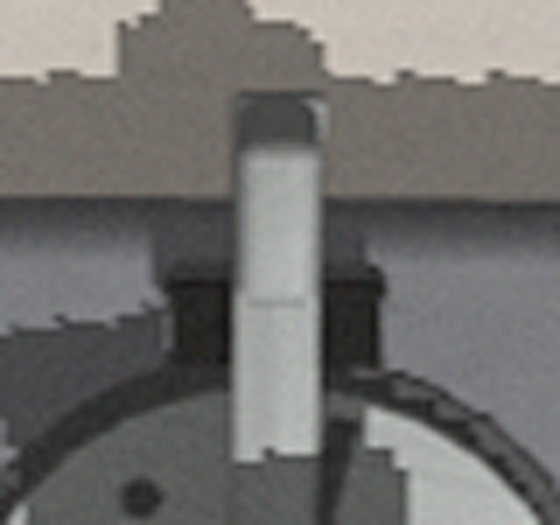

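```bash
python3 - <<'E'
from w import *
P=np.load("w3.npy",allow_pickle=True).item()
for n,p,z in [("near",(210+282/7,161.4),.082),("far",(210+277/7,182.9),.082),("stem",(210+277/7,140+455/7),.05),("bottomnear",(210+280/7,140+95/7),.044)]: print(n,np.round(atz("wrist",p,z,P),4))
E
```

```text
near [ 0.5455 -0.1702  0.082 ]
far [ 0.5669 -0.1713  0.082 ]
stem [ 0.6019 -0.1719  0.05  ]
bottomnear [ 0.5453 -0.1703  0.044 ]
```

Call:
{"op": "drive_tool", "data": {"dp": [[-0.1,0.08,-1],[0,0,-1],[0,0,-1],[0,0,-1],[0,0,-0.9]], "turn": [[0,0,-0.13],[0,0,0],[0,0,0],[0,0,0],[0,0,0]]}}

```text
clock: 16.77
eef_pos: [0.5556, -0.1706, 0.091]
orientation: [2.796, 1.571, 2.757]
force: [-0.3, 0.2, 0.2]
gripper_width: 0.0855
```

Call:
{"op": "drive_tool", "data": {"dp": [[0,0,-0.6],[0,0,-0.35],[0,0,0],[0,0,0],[0,0,0]], "turn": [[0,0,0],[0,0,0],[0,0,0],[0,0,0],[0,0,0]]}}

```text
clock: 17.18
eef_pos: [0.5568, -0.1712, 0.0654]
orientation: [-0.418, 1.569, -0.456]
force: [-0.4, 0.0, 0.1]
gripper_width: 0.0853
```

```bash
python3 - <<'E'
from w import *
im,P=look("w4",[("plate_tab",.066),("plate_eye",.05)])
np.save("w4.npy",P,allow_pickle=True)
E
```

```text
t 17.18 pos [ 0.5568 -0.1712  0.0654] yaw 1.5329 tilt [ 0.002 -0.001 -1.   ] q [-0.44  0.42 -0.22  0.93 -0.   -0.4 ] w 0.08527012950234128 F [-0.4  0.   0.1] M [ 0.    0.02 -0.03]
plate_tab 0.8 [117.8  18.8] [ 0.4507 -0.2158  0.066 ]
plate_tab 0.69 [246.6 278.7] [ 0.5665 -0.1713  0.066 ]
plate_eye 0.84 [250.4 280.3] [ 0.5784 -0.1698  0.05  ]
plate_eye 0.56 [117.5  18.9] [ 0.447 -0.222  0.05 ]
```

View pics/w4.png

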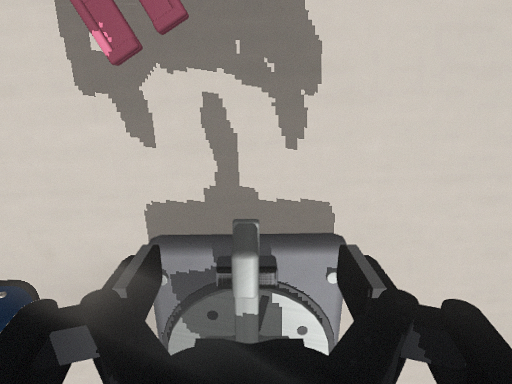

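The tab is at column 246 and the jaw middle at 251, so I shift 2 mm in −y, then close gently.

Call:
{"op": "drive_tool", "data": {"dp": [[0,-0.07,0],[0,0,0],[0,0,0],[0,0,0],[0,0,0]], "turn": [[0,0,0],[0,0,0],[0,0,0],[0,0,0],[0,0,0]], "fingers": 1, "newtons": 35}}

```text
clock: 17.75
eef_pos: [0.556, -0.1729, 0.0641]
orientation: [-1.992, 1.571, -2.029]
force: [-0.4, -0.6, 0.4]
gripper_width: 0.0258
```

Call:
{"op": "drive_tool", "data": {"dp": [[0,0,0],[0,0,0],[0,0,0],[0,0,0],[0,0,0]], "turn": [[0,0,0],[0,0,0],[0,0,0],[0,0,0],[0,0,0]]}}

```text
clock: 18.17
eef_pos: [0.556, -0.1729, 0.0642]
orientation: [0.72, 1.571, 0.682]
force: [-0.5, 1.7, 3.3]
gripper_width: 0.0116
```

```bash
python3 s.py
```

```text
t 18.17 pos [ 0.556  -0.1729  0.0642] yaw 87.86 q6 -0.408 w 0.0116 F [-0.5  1.7  3.3] M [ 0.144  0.153 -0.02 ]
```

Call:
{"op": "drive_tool", "data": {"dp": [[0,0,0.03],[0,0,0],[-0.1,0.003,0],[-0.1,0.003,0],[-0.1,0.003,0]], "turn": [[0,0,0],[0,0,0],[0,0,0],[0,0,0],[0,0,0]]}}

```text
clock: 18.58
eef_pos: [0.5464, -0.1726, 0.0647]
orientation: [2.826, 1.57, 2.788]
force: [0.1, 0.0, -1.2]
gripper_width: 0.0113
```

```bash
python3 s.py
```

```text
t 18.58 pos [ 0.5464 -0.1726  0.0647] yaw 87.85 q6 -0.415 w 0.0113 F [ 0.1  0.  -1.2] M [ 0.01   0.089 -0.025]
```

Moving freely, with no lateral force. Continue.

Call:
{"op": "drive_tool", "data": {"dp": [[-0.2,0.006,0],[-0.2,0.006,0],[-0.2,0.006,0],[-0.2,0.006,0],[-0.2,0.006,0]], "turn": [[0,0,0],[0,0,0],[0,0,0],[0,0,0],[0,0,0]]}}

```text
clock: 19.0
eef_pos: [0.5162, -0.1717, 0.065]
orientation: [-2.695, 1.571, -2.733]
force: [-0.6, 0.1, -1.6]
gripper_width: 0.0115
```

```bash
python3 s.py
```

```text
t 19.0 pos [ 0.5162 -0.1717  0.065 ] yaw 87.85 q6 -0.438 w 0.0115 F [-0.6  0.1 -1.6] M [-0.018  0.096  0.019]
```

Call:
{"op": "drive_tool", "data": {"dp": [[-0.3,0.01,0],[-0.3,0.01,0],[-0.3,0.01,0],[-0.3,0.01,0],[-0.2,0.006,0]], "turn": [[0,0,0],[0,0,0],[0,0,0],[0,0,0],[0,0,0]]}}

```text
clock: 19.42
eef_pos: [0.4736, -0.1702, 0.065]
orientation: [2.836, 1.57, 2.798]
force: [-0.3, -0.7, -0.8]
gripper_width: 0.0116
```

```bash
python3 s.py
```

```text
t 19.42 pos [ 0.4736 -0.1702  0.065 ] yaw 87.84 q6 -0.474 w 0.0116 F [-0.3 -0.7 -0.8] M [ 0.022  0.144 -0.015]
```

Call:
{"op": "drive_tool", "data": {"dp": [[0,0,0.4],[0,0,0.8],[0,0,0.8],[0,0,0.8],[0,0,0.5]], "turn": [[0,0,0],[0,0,0],[0,0,0],[0,0,0],[0,0,0]], "newtons": 50}}

```text
clock: 19.83
eef_pos: [0.4751, -0.1707, 0.1663]
orientation: [-0.464, 1.568, -0.502]
force: [1.3, -0.2, -2.4]
gripper_width: 0.0113
```

Call:
{"op": "drive_tool", "data": {"dp": [[0,0.4,0],[0,0.8,0],[0,0.8,0],[0,0.8,0],[0,0.8,0]], "turn": [[0,0,0],[0,0,0],[0,0,0],[0,0,0],[0,0,0]]}}

```text
clock: 20.25
eef_pos: [0.474, -0.0608, 0.163]
orientation: [2.693, 1.57, 2.656]
force: [0.6, -0.1, -1.5]
gripper_width: 0.0114
```

Call:
{"op": "drive_tool", "data": {"dp": [[0,0.8,0],[0,0.8,0],[0,0.8,0],[0,0.8,0],[0,0.8,0]], "turn": [[0,0,0],[0,0,0],[0,0,0],[0,0,0],[0,0,0]]}}

```text
clock: 20.67
eef_pos: [0.4739, 0.0593, 0.1631]
orientation: [2.949, 1.57, 2.912]
force: [0.8, -0.2, -2.2]
gripper_width: 0.0113
```

Call:
{"op": "drive_tool", "data": {"dp": [[0,0.8,0],[0,0.8,0],[0,0.8,0],[0,0.8,0],[0,0.8,0]], "turn": [[0,0,0],[0,0,0],[0,0,0],[0,0,0],[0,0,0]]}}

```text
clock: 21.08
eef_pos: [0.4738, 0.1791, 0.163]
orientation: [-3.11, 1.57, 3.136]
force: [0.1, 0.3, -1.3]
gripper_width: 0.0111
```

Call:
{"op": "drive_tool", "data": {"dp": [[0,0.8,0],[0,0.8,0],[0,0.8,0],[0,0.4,0],[0,0,0]], "turn": [[0,0,0],[0,0,0],[0,0,0],[0,0,0],[0,0,0]]}}

```text
clock: 21.5
eef_pos: [0.474, 0.2637, 0.163]
orientation: [3.018, 1.57, 2.983]
force: [0.3, -0.6, -2.8]
gripper_width: 0.0107
```

```bash
python3 s.py; python3 - <<'E'
from w import *
im=bot.camera("scene"); b=bot.camera("top")
cv2.imwrite("pics/p5.png",cv2.hconcat([cv2.resize(im[80:330,60:400],(440,324)),cv2.resize(b[90:290,60:260],(324,324))]))
E
```

```text
t 21.5 pos [0.474  0.2637 0.163 ] yaw 88.01 q6 0.387 w 0.0107 F [ 0.3 -0.6 -2.8] M [-0.045  0.149 -0.012]
```

View pics/p5.png

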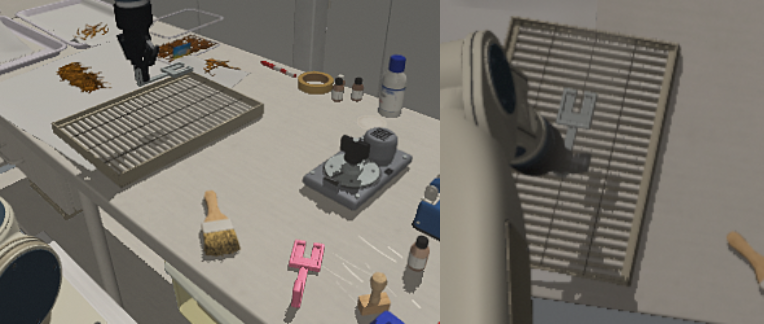

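The plate hangs over the tray bed at about (577,110) in the right half of the picture, and the slicer is clear. Lower it.

Call:
{"op": "drive_tool", "data": {"dp": [[0,0.4,-0.8],[0,0.3,-0.9],[0,0,-0.9],[0,0,-0.8],[0,0,-0.5]], "turn": [[0,0,0],[0,0,0],[0,0,0],[0,0,0],[0,0,0]]}}

```text
clock: 22.02
eef_pos: [0.4738, 0.2809, 0.0445]
orientation: [-2.642, 1.568, -2.68]
force: [0.5, -0.6, -1.2]
gripper_width: 0.0116
```

Call:
{"op": "drive_tool", "data": {"dp": [[0,0,-0.2],[0,0,-0.1],[0,0,-0.05],[0,0,0],[0,0,0]], "turn": [[0,0,0],[0,0,0],[0,0,0],[0,0,0],[0,0,0]]}}

```text
clock: 22.43
eef_pos: [0.4756, 0.2826, 0.0375]
orientation: [0.431, 1.569, 0.393]
force: [-0.0, -0.5, -2.3]
gripper_width: 0.011
```

```bash
python3 s.py
```

```text
t 22.43 pos [0.4756 0.2826 0.0375] yaw 87.84 q6 0.422 w 0.011 F [-0.  -0.5 -2.3] M [-0.038  0.174 -0.046]
```

Call:
{"op": "drive_tool", "data": {"dp": [[0,0,-0.04],[0,0,-0.04],[0,0,-0.03],[0,0,-0.03],[0,0,-0.02]], "turn": [[0,0,0],[0,0,0],[0,0,0],[0,0,0],[0,0,0]]}}

```text
clock: 22.85
eef_pos: [0.4749, 0.2826, 0.0316]
orientation: [-1.033, 1.571, -1.071]
force: [-0.3, 0.9, -1.7]
gripper_width: 0.0113
```

```bash
python3 s.py
```

```text
t 22.85 pos [0.4749 0.2826 0.0316] yaw 87.86 q6 0.422 w 0.0113 F [-0.3  0.9 -1.7] M [ 0.048  0.124 -0.04 ]
```

Call:
{"op": "drive_tool", "data": {"dp": [[0,0,-0.02],[0,0,-0.015],[0,0,-0.01],[0,0,0],[0,0,0]], "turn": [[0,0,0],[0,0,0],[0,0,0],[0,0,0],[0,0,0]]}}

```text
clock: 23.27
eef_pos: [0.4749, 0.2826, 0.0313]
orientation: [0.298, 1.57, 0.261]
force: [-4.4, -1.6, 9.4]
gripper_width: 0.0113
```

```bash
python3 s.py
```

```text
t 23.27 pos [0.4749 0.2826 0.0313] yaw 87.86 q6 0.422 w 0.0113 F [-4.4 -1.6  9.4] M [-0.296  0.886 -0.041]
```

Contact at 9 N. Release, then rise.

Call:
{"op": "drive_tool", "data": {"dp": [[0,0,0.015],[0,0,0],[0,0,0],[0,0,0],[0,0,0]], "turn": [[0,0,0],[0,0,0],[0,0,0],[0,0,0],[0,0,0]], "fingers": -0.3}}

```text
clock: 23.68
eef_pos: [0.475, 0.2826, 0.0307]
orientation: [-2.513, 1.571, -2.551]
force: [-0.2, 0.3, -0.2]
gripper_width: 0.0555
```

Call:
{"op": "drive_tool", "data": {"dp": [[0,0,0],[0,0,0],[0,0,0.5],[0,0,1],[0,0,1]], "turn": [[0,0,0],[0,0,0],[0,0,0],[0,0,0],[0,0,0]]}}

```text
clock: 24.1
eef_pos: [0.4742, 0.2823, 0.1058]
orientation: [-2.717, 1.568, -2.755]
force: [0.1, 0.5, 0.0]
gripper_width: 0.0554
```

Call:
{"op": "drive_tool", "data": {"dp": [[0,0,1],[0,0,1],[0,0,1],[0,0,0.5],[0,0,0]], "turn": [[0,0,0],[0,0,0],[0,0,0],[0,0,0],[0,0,0]]}}

```text
clock: 24.52
eef_pos: [0.4762, 0.2831, 0.2146]
orientation: [0.421, 1.565, 0.384]
force: [0.1, -0.7, -0.2]
gripper_width: 0.0554
```

```bash
python3 - <<'E'
from w import *
im,P=look("w6",[("plate_tab",.033),("plate_eye",.014)])
s=bot.camera("scene")
cv2.imwrite("pics/p6.png",cv2.hconcat([cv2.resize(im,(400,300)),cv2.resize(s[80:335,60:400],(400,300))]))
E
```

```text
t 24.52 pos [0.4762 0.2831 0.2146] yaw 1.5334 tilt [ 0.006  0.002 -1.   ] q [ 0.38  0.27 -0.04  1.25 -0.    0.42] w 0.05543582543924104 F [ 0.1 -0.7 -0.2] M [-0.01  0.02  0.05]
plate_tab 0.97 [250.7 228.4] [0.5451 0.2845 0.033 ]
plate_eye 0.85 [249.1 228.9] [0.5546 0.2824 0.014 ]
```

View pics/p6.png

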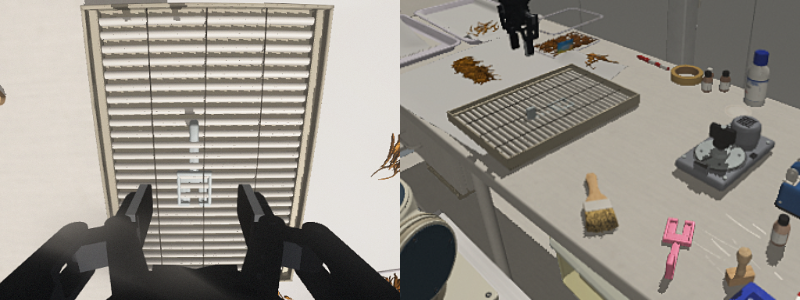

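The plate lies flat inside the tray, at about (193,165) in the left half. The arm is clear and the other items are unmoved. Hand in.

```bash
python3 -c "
from plant import bot
print(bot.sign_off())"
```

```text
the job is handed in; nothing more can be done
None
```

The clamp plate is off the slicer and lying flat in the drying tray, and the job is handed in at about 25 s. One doubt remains: the cutter disc may have turned about 2° when the knob reached its stop.

- **Knob:** I turned it clockwise about 4.0 rad. It rose 7 mm, and the stop showed as a clear rise in moment from 0.18 to 0.51 N m. I eased off at once, but that peak was right at the 0.5 N m brake.
- **Disc:** comparing rough readings of the disc's holes before and after gives a shift of about 2–2.5°. I did not measure it more closely. I did not try to turn it back, as that would only have turned the knob on its thread.
- **Plate:** I drew it out level by the tab for about 82 mm, with side forces under 1 N at every reading. I then lifted it over and set it down with about 9 N of contact.
- **Last check:** the pictures show the plate flat near the tray's middle, and the vial, stamp and brush look unmoved. The gripper was open and about 0.2 m up, with forces near zero.

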